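# Hold the curing lamp over a layered resin sample

## Task

Prepare a resin sample for curing: set the white carrier disc down gently in the centre of the curing stand's round plate, then lay the pink resin disc centred on top of it, letting go of each. Then swing the lamp arm, which has an orange handle, against its spring over the stack until it meets its stop, and finish while still holding it there with the fingers, with the stack undisturbed. Do not drop the discs, and leave the green disc and everything else on the bench where it is.

Things in the scene. Friction and masses are not known exactly. Their poses are not given: they have to be found in the camera images.
- carrier: White ceramic carrier disc, 56 mm in diameter, 12 mm thick, about 75 g, lying flat on the bench. Origin: centre of its underside; z up.
- resin: Pink resin disc, 46 mm in diameter, 12 mm thick, about 25 g, lying flat on the bench. Origin: centre of its underside; z up.
- spare_disc: Green disc, 50 mm in diameter, 12 mm thick, lying flat among the others; not needed, to be left alone. Origin: centre of its underside.
- plate_top (a point): Centre of the top of the curing stand's fixed dark round plate (90 mm in diameter, its top 16 mm above the bench, flat, with a thin yellow ring of 59 mm outer diameter round its centre). The plate's centre is 140 mm from the pivot axis. The point's x axis points from the plate towards the pivot post, z up.
- pivot (a point): Point on the vertical axis of the lamp arm, 120 mm above the bench, over the middle of the grey hub (42 mm in diameter, top at 107 mm) on a white foot 124 mm in diameter. The stand is fixed to the bench. A red stop pin and a black rest pin, 12 mm thick, up to 92 mm high, stand 48 mm from the axis beside the arm's end positions.
- lamp_swing (a joint): Angle of the lamp arm about the vertical pivot axis, rad: 0 parked at the side by its spring, growing anticlockwise seen from above, 1.30 at the stop, where the arm points from the pivot straight over the plate's centre. Moved by the handle it takes about 2 N at the start and 4.3 N at the stop; let go, it swings back to 0.
- lamp_arm: Lamp arm with hub, lamp head and handle. Origin: on the pivot axis at bench level; the bar runs along its -x axis: white, 22 mm wide, 70 to 90 mm above the bench, to 205 mm from the axis. Lamp head: 60 mm in diameter, 58 to 91 mm above the bench, centred 140 mm from the axis; it passes 18 mm above a finished stack.
- lamp_handle (a point): Centre of the top of the orange upright round handle near the lamp arm's free end, 190 mm from the pivot axis: 18 mm in diameter, 65 mm tall, from 90 to 155 mm above the bench, free all round and above. Moves with the arm.
- vial: Small glass jar with wooden cap, 40 mm in diameter, 55 mm tall, standing; bystander. Origin: centre of its underside.
- mug: Dark steel cup, 76 mm in diameter, 95 mm tall, standing; bystander. Origin: centre of its underside.
- probe: Steel dental instrument with a red band, 175 mm long along its y axis, 10 mm thick, lying; bystander. Origin: underside of its middle.
- scaler: Steel dental instrument with a yellow band, 175 mm long along its y axis, 10 mm thick, lying; bystander. Origin: underside of its middle.

How it is judged (in metres and radians):
On the way, in this order (a step that is already met when the one before it is completed fails the run):
1. the white carrier disc lies flat and centred on the plate, released (horizontal distance between carrier and plate_top below 0.008 m and z of carrier in the frame of plate_top between -0.003 and 0.003 m and angle between carrier's own z axis and vertical below 0.08 rad and contact force between the fingers and carrier below 0.05 N and linear speed of carrier below 0.03 m/s), for 0.2 s.
2. the pink disc lies flat and centred on the carrier, released (horizontal distance between carrier and plate_top below 0.008 m and z of carrier in the frame of plate_top between -0.003 and 0.003 m and angle between each of carrier, resin's own z axis and vertical below 0.08 rad and horizontal distance between resin and carrier below 0.008 m and z of resin in the frame of carrier between 0.009 and 0.015 m and contact force between the fingers and resin below 0.05 N and linear speed of each of resin, carrier below 0.03 m/s), for 0.2 s.
At the end, for the whole second after the job is handed in: Carrier flat on the plate, pink disc flat on the carrier, each within 8 mm of centre and at rest; lamp arm still, within 0.05 rad of its stop (joint above 1.25), fingers pressing on the arm with over 1.5 N; every bystander within 25 mm of its start (horizontal distance between carrier and plate_top below 0.008 m and z of carrier in the frame of plate_top between -0.003 and 0.003 m and angle between each of carrier, resin's own z axis and vertical below 0.08 rad and horizontal distance between resin and carrier below 0.008 m and z of resin in the frame of carrier between 0.009 and 0.015 m and linear speed of each of carrier, resin below 0.03 m/s and value of joint lamp_swing above 1.25 rad and velocity of joint lamp_swing between -0.1 and 0.1 rad/s and contact force between the fingers and lamp_arm above 1.5 N and distance of each of spare_disc, vial, mug, probe, scaler from where it was at the start of the episode below 0.025 m); the arm keeps its last pose, push and grip.
It fails at once if a disc is dropped (falls freely faster than 0.5 m/s) ((linear speed of carrier above 0.5 m/s and contact force between the fingers and carrier below 0.02 N) or (linear speed of resin above 0.5 m/s and contact force between the fingers and resin below 0.02 N)).
It fails at once if a bystander is moved by more than 25 mm (distance of any of spare_disc, vial, mug, probe, scaler from where it was at the start of the episode above 0.025 m).
It also fails if it takes over 67 s, if anything falls off the work surface, if the arm or the gripper's body presses on something with over 40 N, if the wrist force passes 120 N, or if a joint passes its speed limit or range.

## Robot

A 7-joint arm with a two-finger parallel gripper is mounted at the origin on the work surface. World frame = base frame: x ahead of the robot, y to its left, z up, the work surface at z = 0. Lengths are in mm, angles in rad, forces in N, time in s.
With the tool pointing down it reaches from about 350 to 900 mm from the base axis. Payload 8.1 kg.
Tool frame: the origin (TCP) lies on the centre line of the jaws, within the pads' length; the fingertips stand 11 mm ahead of it and the grasp point (between the pads) lies 8 mm behind it; z points along the fingers, x is the direction in which the jaws open and shut, and the axes are right-handed (so a half turn about z gives the same grasp; the last joint's range is limited). The gripper opens to 85 mm and grips with 20 to 120 N. Pads are 22 mm wide; open, the fingers measure 114 mm over their backs; the gripper's body (76 mm by 85 mm) begins 54 mm behind the grasp point. The pads swing forward as they close: fully open they stand 13 mm farther back than shut.
Start: joints at [-1.226, 0.434, 0.025, 1.573, -0.012, 1.134, -0.075], TCP at [270.642, 563.377, 242.323] pointing down, gripper open.
Joint ranges: [-2.62, 2.62], [-0.44, 2.09], [-1.27, 1.32], [0.08, 2.57], [-1.32, 4.46], [0.12, 2], [-2.74, 2.74]. Speed limits (rad/s): [2.22, 2.22, 3.01, 3.01, 3.14, 3.14, 3.14].

## Interface

Orientations are given as a unit quaternion [x, y, z, w].
In Python, from rig import ctrl, snapshot, ticket gives the robot as it stands. The module is installed in compiled form; this text tells all that it offers.
- The arm moves only by the tool apply_moves, never from a script. Its argument "increments" is a list that holds one entry, the list of rows, each a list of 7 numbers: the shift along the tool's x, y, z in cm, then the turn, a rotation vector about the tool's x, y, z in rad, then the opening, from 0 (shut) to 1 (fully open). A call has exactly 8 rows; each row is the pose to reach, as a shift and turn from the pose commanded when the call began, along the tool's axes at that moment; what a row does not reach only later rows make up. A row lasts 1/12 s, in which the tool goes at most 41.7 mm and 7.16 degrees, less where a joint would pass 70% of its speed; a pose out of reach is approached as far as the arm can. A call with a gripper value outside its range is refused whole. The fingers move at their own pace and stop on an object; "grip_force" is the grip in N (left out, the last holds). Time passes only in rows, so rows that repeat a pose let the fingers close, or fill a call up. It gives the time, the measured TCP pose, the force and the opening at its end, in the units of the state.
- ctrl.observe(): the state, without advancing time (a new reading comes with each control period).
- snapshot(name): name is "scene" or "top" or "wrist"; returns a dict with "frame" (420x560x3 uint8, red, green, blue), "K" (3x3 intrinsics, pixels), "R" (3x3) and "t" (3): a world point X has camera coordinates R X + t. Camera axes: x right, y down, z forward; pixel columns grow to the right and rows downward; lengths in mm; the calibration is good to about 2 mm. A picture is of the moment at which its call begins. There is no depth.
- ticket.close_job(): hands the job in, once; it reports no verdict.
The state is a dict: "time_s": time; "joints": joint angles; "qvel": joint speeds; "joint_torque": joint torques, N m; "eef_pos": TCP position; "tcp_rot": TCP orientation; "contact_force": force on the tool from outside, world axes, zero at the start; "moment": the same for the moment, N m; "opening": finger opening in mm.
Only numpy, scipy, OpenCV 4.12 (cv2) and the standard library are available. Lean on these libraries where they do the work, as an engineer would, in place of code of your own. Each camera call takes 0.05 s, during which the arm holds its last target.

## Working session

There is one attempt and no reset: what is moved stays moved. The work goes in short steps, Python scripts to look and compute and a tool call to move; the robot and the scene stay as the last step left them, time stands still between calls to the robot, and variables do not carry over. Pictures are saved under pics/ and viewed, and the job is handed in when it is done.

Besides the shell and the picture viewer there is one more tool, called after "Emit:" as name([rows], argument=value, ...), one row to a line, values as JSON. apply_moves: Moves the arm, as the interface text tells. Its arguments: {"type":"object","properties":{"increments":{"type":"array"},"grip_force":{"type":"number"}},"required":["increments"]}

```bash
mkdir -p pics; python3 - <<'E'
from rig import ctrl, snapshot
import cv2, pickle
o=ctrl.observe(); print(o)
for n in ["scene","top","wrist"]:
    s=snapshot(n); pickle.dump(s,open(f"{n}0.pkl","wb")); cv2.imwrite(f"pics/{n}0.png",s["frame"][:,:,::-1]); print(n,s["K"],s["R"],s["t"])
E
```

```text
{'time_s': 0.0, 'joints': array([-1.2255936 ,  0.43522239,  0.02496585,  1.57413158, -0.01162388,
        1.13397429, -0.07511422]), 'qvel': array([ 0.00030715, -0.00020358, -0.00014453,  0.00067597, -0.00087902,
        0.00019704,  0.00151663]), 'joint_torque': array([-2.93759022e-04, -6.70488811e+01,  1.02496952e+00, -3.16210914e+01,
        1.55624875e-02,  1.25683451e-02, -2.56456531e-05]), 'eef_pos': array([270.44021395, 562.90619495, 241.51288511]), 'tcp_rot': array([ 8.46482254e-01,  5.32416342e-01, -6.39347454e-04,  4.72917351e-04]), 'contact_force': array([-0.29376037, -0.28345589,  0.37185193]), 'moment': array([-0.01976977,  0.01481159, -0.04535628]), 'opening': 85.49488390550819}
scene [[465.44214597   0.         282.99095557]
 [  0.         465.44214597 204.87727212]
 [  0.           0.           1.        ]] [[-0.36126098  0.93230625 -0.01719157]
 [ 0.65002641  0.23857572 -0.72148963]
 [-0.6685478  -0.27182103 -0.69221179]] [ 261.40152044 -292.58855972 1357.93546862]
top [[405.72602226   0.         283.60163266]
 [  0.         405.72602226 215.64922983]
 [  0.           0.           1.        ]] [[ 0.02869258 -0.99952088 -0.01160809]
 [-0.9852696  -0.02632112 -0.16897048]
 [ 0.16858398  0.01628529 -0.98555275]] [-43.32318087 621.8804074  886.34158465]
wrist [[371.8218369    0.         288.38070776]
 [  0.         371.8218369  212.3080252 ]
 [  0.           0.           1.        ]] [[ 4.33798025e-01  9.01009671e-01 -9.19805404e-04]
 [ 8.59980096e-01 -4.13739034e-01  2.98754492e-01]
 [ 2.68800127e-01 -1.30390123e-01 -9.54329559e-01]] [-623.17494883  -38.25757842  379.32553479]
```

View pics/scene0.png

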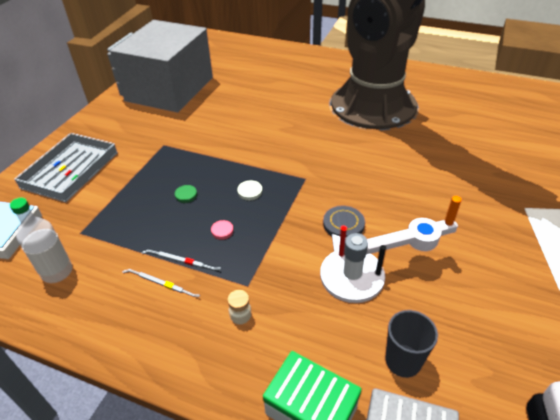

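View pics/top0.png

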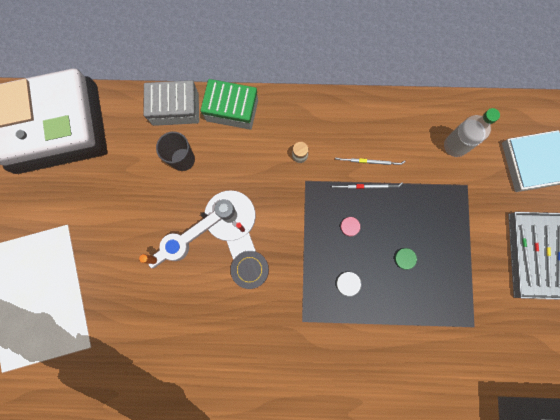

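View pics/wrist0.png

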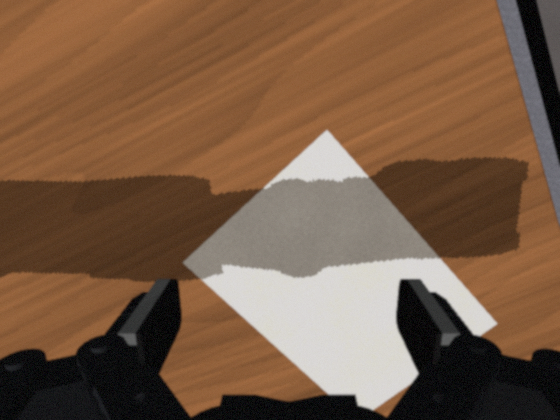

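The top view shows the carrier at (349,284), pink disc (350,226), green disc (406,259), plate (249,269), hub (224,208) and handle (144,259). Next I'll measure them in both views.

```bash
cat > h.py <<'E'
import numpy as np, cv2, pickle
from scipy.spatial.transform import Rotation as Ro
def ray(s,u,v):
    K,R,t=map(np.asarray,(s["K"],s["R"],s["t"]))
    d=R.T@np.linalg.solve(K,[u,v,1.]); return -R.T@t,d
def onz(s,u,v,z):
    c,d=ray(s,u,v); return c+d*(z-c[2])/d[2]
def proj(s,X):
    p=s["K"]@(s["R"]@np.asarray(X,float)+s["t"]); return p[:2]/p[2]
def blobs(s,lo,hi,amin=40,roi=None):
    hsv=cv2.cvtColor(s["frame"],cv2.COLOR_RGB2HSV)
    m=cv2.inRange(hsv,np.array(lo),np.array(hi))
    if roi: 
        z=np.zeros_like(m); a,b,c,d=roi; z[b:d,a:c]=m[b:d,a:c]; m=z
    cs,_=cv2.findContours(m,cv2.RETR_EXTERNAL,cv2.CHAIN_APPROX_NONE)
    return m,[c for c in cs if cv2.contourArea(c)>amin]
def zfit(s,c,z):
    # project contour to plane z, fit ellipse there
    P=np.array([onz(s,u,v,z)[:2] for u,v in c[:,0,:]])
    e=cv2.fitEllipse(P.astype(np.float32).reshape(-1,1,2)); return e
E
python3 - <<'E'
from h import *
for n,rois in [("top",dict(white=(325,262,372,305),pink=(330,205,372,245),green=(390,240,425,275),ring=(228,248,272,292),foot=(200,185,262,245),orange=(130,240,165,275))),
               ("scene",dict(white=(230,175,270,205),pink=(205,215,240,242),green=(170,180,202,205),ring=(320,203,368,240),orange=(435,190,475,235)))]:
    s=pickle.load(open(n+"0.pkl","rb"))
    R=dict(white=((0,0,150),(180,60,255),12),pink=((160,60,120),(180,255,255),12),green=((45,80,40),(85,255,255),12),ring=((15,70,80),(40,255,255),16),orange=((3,180,150),(18,255,255),155),foot=((0,0,170),(180,50,255),10))
    for k,roi in rois.items():
        lo,hi,z=R[k]; m,cs=blobs(s,lo,hi,20,roi)
        for c in cs:
            e=zfit(s,c,z); M=cv2.moments(c); print(n,k,cv2.contourArea(c),np.round(e[0],1),np.round(e[1],1),cv2.boundingRect(c), round(M['m10']/M['m00'],1),round(M['m01']/M['m00'],1))
for n,b in [("top",(190,180,270,300)),("top",(130,190,240,280)),("scene",(310,180,480,310))]:
    s=pickle.load(open(n+"0.pkl","rb")); x0,y0,x1,y1=b
    cv2.imwrite(f"pics/crop_{n}_{x0}.png",cv2.resize(s["frame"][y0:y1,x0:x1,::-1],None,fx=4.5,fy=4.5,interpolation=cv2.INTER_CUBIC))
E
```

```text
top white 428.5 [ 472.6 -182.7] [54.2 54.6] (337, 272, 24, 24) 348.7 283.5
top pink 268.0 [ 608.9 -185.7] [44.1 45.3] (341, 217, 19, 20) 350.1 226.0
top green 322.0 [ 535.4 -316.1] [47.5 48.3] (395, 248, 22, 21) 405.3 258.2
top ring 485.0 [499.1  52.4] [58.  58.8] (237, 257, 25, 26) 249.0 269.2
top foot 2139.0 [621.3 105.5] [127.  138.1] (200, 191, 55, 54) 229.7 217.4
top orange 29.5 [510.1 255.1] [14.7 15.9] (139, 254, 9, 9) 142.1 258.0
scene white 324.0 [ 471.  -181.9] [56.6 59.7] (237, 180, 25, 18) 249.2 188.5
scene pink 311.0 [ 608.1 -184.9] [48.4 51.5] (210, 220, 24, 18) 221.6 228.4
scene green 321.0 [ 536.3 -314.6] [51.5 63.7] (174, 184, 23, 19) 185.3 193.1
scene ring 27.5 [559.2  28.1] [16.3 21.6] (320, 233, 11, 7) 323.5 237.0
scene ring 63.5 [496.3  52.3] [57.7 57.8] (330, 210, 29, 20) 344.7 219.8
scene ring 218.0 [495.2  52.8] [110.5 114.8] (320, 203, 48, 34) 345.5 209.3
scene orange 134.5 [533.2 252.8] [22.4 87.7] (444, 194, 20, 26) 454.7 202.3
```

View pics/crop_top_190.png

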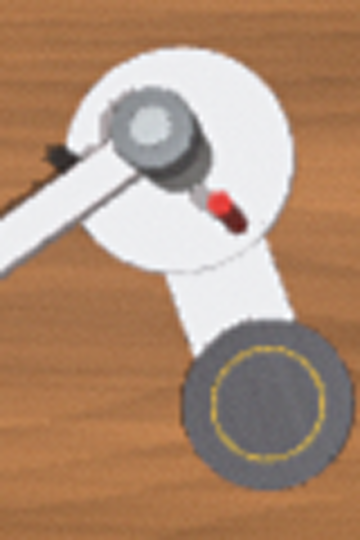

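View pics/crop_scene_310.png

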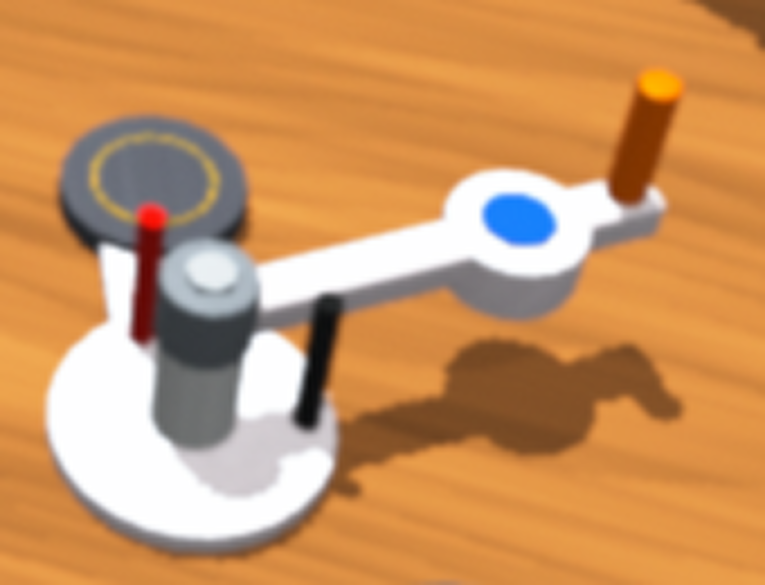

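```bash
cat >> h.py <<'E'
from scipy.optimize import least_squares
def tri(pairs):
    A=[];b=[]
    for s,u,v in pairs:
        c,d=ray(s,u,v); d=d/np.linalg.norm(d); M=np.eye(3)-np.outer(d,d); A.append(M); b.append(M@c)
    return np.linalg.lstsq(np.vstack(A),np.hstack(b),rcond=None)[0]
def to_tool(frm,yaw,to):
    "shift in tool axes (cm) for a down-pointing tool with tool x at angle yaw"
    d=np.subtract(to,frm)/10; c,s=np.cos(yaw),np.sin(yaw)
    return np.round([c*d[0]+s*d[1], s*d[0]-c*d[1], -d[2]],2)
E
python3 - <<'E'
from h import *
T=pickle.load(open("top0.pkl","rb"));S=pickle.load(open("scene0.pkl","rb"))
print("hubtop",onz(T,190+152/4.5-.4,180+125/4.5-.4,107),onz(S,310+209/4.5-.4,180+275/4.5-.4,107))
print("handle tri",tri([(T,142.1,258),(S,456.4,199.)]), onz(S,456.4,199,155))
yaw=2*np.arctan2(.53242,.84648);print(yaw)
st=[270.64,563.38,242.32]
print("to above carrier",to_tool(st,yaw,[471.8,-182.3,110]))
E
```

```text
hubtop [628.39722043 105.4060935  107.        ] [628.90550168 105.80264261 107.        ]
handle tri [510.59808298 256.67031924 154.17852823] [511.89060715 256.04025254 155.        ]
1.1229141486165952
to above carrier [-58.5   50.42  13.23]
```

View pics/crop_top_130.png

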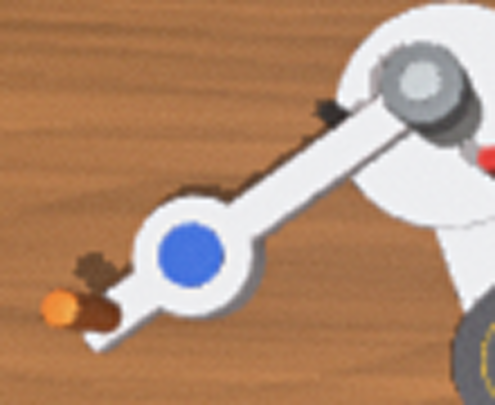

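The hub axis is at (628.6, 105.6), the plate at (498, 52.4) and the handle at (511, 256), all consistent with the given dimensions. Now moving over the carrier.

Emit:
apply_moves([
  [[-1,0.9,0,0,0,0,1],[-3,2.6,0,0,0,0,1],[-5.7,4.9,0,0,0,0,1],[-8.6,7.4,0,0,0,0,1],[-11.5,9.9,0,0,0,0,1],[-14.4,12.4,0,0,0,0,1],[-17.3,14.9,0,0,0,0,1],[-20.2,17.4,0,0,0,0,1]],
])

```text
time_s: 0.82
eef_pos: [340.0, 304.1, 242.2]
tcp_rot: [0.846, 0.532, -0.0, -0.0]
contact_force: [0.8, -0.4, 0.1]
opening: 85.4
```

Emit:
apply_moves([
  [[-2.9,2.5,0,0,0,0,1],[-5.8,5,0,0,0,0,1],[-8.7,7.5,0,0,0,0,1],[-11.6,10,0,0,0,0,1],[-14.5,12.5,0,0,0,0,1],[-17.4,15,0,0,0,0,1],[-20.3,17.5,0,0,0,0,1],[-23.2,20,0,0,0,0,1]],
])

```text
time_s: 1.48
eef_pos: [419.7, 8.3, 242.5]
tcp_rot: [0.846, 0.532, 0.0, -0.0]
contact_force: [2.4, 0.5, -0.5]
opening: 85.3
```

Emit:
apply_moves([
  [[-2.9,2.5,0.5,0,0,0,1],[-5.8,5,2,0,0,0,1],[-8.5,7.4,4.5,0,0,0,1],[-11,9.6,7,0,0,0,1],[-13,11.4,9.5,0,0,0,1],[-14.4,12.5,11.5,0,0,0,1],[-15.1,13.02,12.7,0,0,0,1],[-15.1,13.02,13.2,0,0,0,1]],
])

```text
time_s: 2.15
eef_pos: [470.7, -184.5, 108.4]
tcp_rot: [0.847, 0.531, -0.001, -0.0]
contact_force: [0.3, 0.3, -0.1]
opening: 85.7
```

```bash
python3 - <<'E'
from h import *
from rig import ctrl, snapshot
o=ctrl.observe(); print(o["time_s"],o["eef_pos"],o["tcp_rot"],o["joints"],o["contact_force"])
for n in ["wrist","top"]:
    s=snapshot(n); pickle.dump(s,open(f"{n}1.pkl","wb")); cv2.imwrite(f"pics/{n}1.png",s["frame"][:,:,::-1])
    if n=="wrist":
        for z in(12,):
            m,cs=blobs(s,(0,0,150),(180,60,255),300)
            for c in cs: print(np.round(zfit(s,c,z),1) if 0 else zfit(s,c,z),cv2.boundingRect(c))
E
```

```text
2.15 [ 470.6546479  -184.52228648  108.35107728] [ 8.47391366e-01  5.30966681e-01 -1.44915130e-03 -3.95461588e-04] [-0.07181806  0.42966278  0.45004798  2.03984469 -0.27199968  0.73147406
  1.6666045 ] [ 0.29787646  0.27902033 -0.05708716]
((605.779296875, -186.82261657714844), (39.606300354003906, 41.44112014770508), 121.15375518798828) (338, 354, 58, 47)
((469.8725280761719, -183.4617462158203), (55.190391540527344, 56.40308380126953), 68.97154235839844) (248, 175, 88, 85)
((387.7953186035156, -178.61212158203125), (16.916584014892578, 114.3774642944336), 177.95599365234375) (139, 50, 159, 84)
```

View pics/wrist1.png

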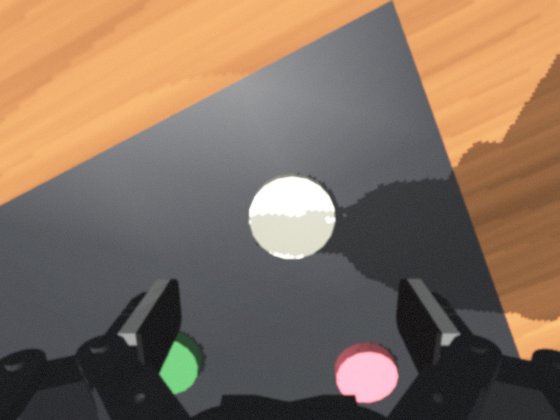

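The wrist view shows the carrier at (292,217), centred between the jaws at about (470,-183), which agrees with the other views. Descending.

Emit:
apply_moves([
  [[0.1,0,1.5,0,0,0,1],[0.1,0,4,0,0,0,1],[0.1,0,6.5,0,0,0,1],[0.1,0,8.3,0,0,0,1],[0.1,0,9.2,0,0,0,1],[0.1,0,9.5,0,0,0,1],[0.1,0,9.5,0,0,0,1],[0.1,0,9.5,0,0,0,1]],
])

```text
time_s: 2.92
eef_pos: [473.0, -181.2, 16.4]
tcp_rot: [0.846, 0.533, 0.001, 0.0]
contact_force: [0.3, -0.6, 0.8]
opening: 85.2
```

```bash
python3 - <<'E'
from h import *
from rig import ctrl, snapshot
o=ctrl.observe(); print(o["time_s"],o["eef_pos"],o["tcp_rot"],o["contact_force"])
for n in ["wrist","scene"]:
    s=snapshot(n); cv2.imwrite(f"pics/{n}2.png",s["frame"][:,:,::-1] if n=="wrist" else cv2.resize(s["frame"][120:260,150:340,::-1],None,fx=4,fy=4))
E
```

```text
2.9167 [ 473.00906322 -181.17831726   16.42516979] [8.46325339e-01 5.32665756e-01 6.38390529e-04 4.52927537e-04] [ 0.34256886 -0.57166976  0.80616469]
```

View pics/scene2.png

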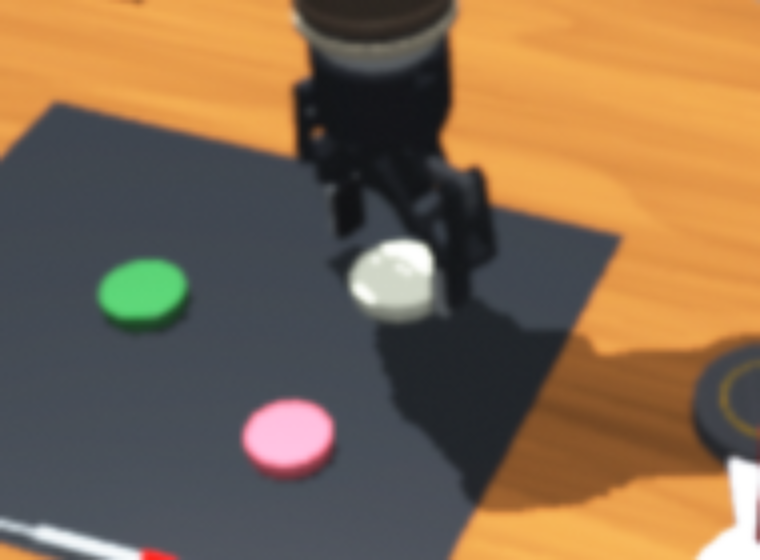

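View pics/wrist2.png

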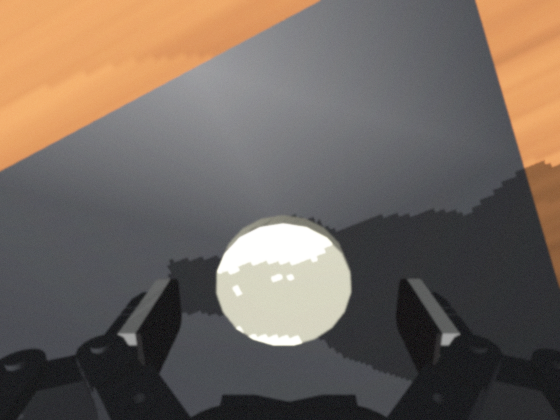

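The carrier sits between the jaws, at about (284,282) in the wrist view. Lowering 6 mm more, then closing.

Emit:
apply_moves([
  [[0,0,0.3,0,0,0,1],[-0.05,0,0.55,0,0,0,1],[-0.05,0,0.55,0,0,0,0],[-0.05,0,0.55,0,0,0,0],[-0.05,0,0.55,0,0,0,0],[-0.05,0,0.55,0,0,0,0],[-0.05,0,0.55,0,0,0,0],[-0.05,0,0.55,0,0,0,0]],
], grip_force=30)

```text
time_s: 3.68
eef_pos: [472.0, -181.9, 10.0]
tcp_rot: [0.847, 0.532, 0.0, 0.0]
contact_force: [-1.1, -0.5, 5.6]
opening: 54.6
```

```bash
python3 - <<'E'
from h import *
from rig import ctrl, snapshot
o=ctrl.observe(); print(o["time_s"],o["eef_pos"],o["tcp_rot"],o["contact_force"],o["opening"])
for n in ["wrist"]:
    s=snapshot(n); cv2.imwrite(f"pics/{n}3.png",s["frame"][:,:,::-1])
E
```

```text
3.6833 [ 471.97688671 -181.87907359    9.99387685] [8.46506666e-01 5.32378117e-01 6.99385626e-05 3.92245311e-06] [-1.10499728 -0.48046133  5.5599434 ] 54.5659967746674
```

View pics/wrist3.png

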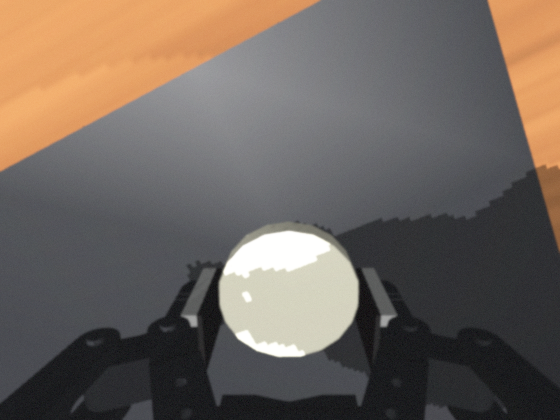

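Carrier gripped (opening about 55 mm, disc flush between both pads at (289,290)). Lifting.

Emit:
apply_moves([
  [[0,0,-0.3,0,0,0,0],[0,0,-1,0,0,0,0],[0,0,-2,0,0,0,0],[0,0,-3.3,0,0,0,0],[0,0,-4.6,0,0,0,0],[0,0,-5.6,0,0,0,0],[0,0,-6,0,0,0,0],[0,0,-6,0,0,0,0]],
])

```text
time_s: 4.4
eef_pos: [472.8, -181.9, 71.1]
tcp_rot: [0.846, 0.533, 0.001, 0.001]
contact_force: [-0.5, 0.7, -1.4]
opening: 54.8
```

```bash
python3 - <<'E'
from h import *
from rig import ctrl, snapshot
o=ctrl.observe(); print(o["time_s"],o["eef_pos"],o["contact_force"],o["opening"])
p=o["eef_pos"]
for n in ["wrist","top","scene"]:
    s=snapshot(n); pickle.dump(s,open(f"{n}4.pkl","wb"));cv2.imwrite(f"pics/{n}4.png",s["frame"][:,:,::-1])
    if n=="wrist":
        m,cs=blobs(s,(0,0,150),(180,70,255),300)
        for c in cs: print([np.round(zfit(s,c,z)[0],1) for z in (60,75)],zfit(s,c,67),cv2.boundingRect(c))
print(to_tool([471.9,-182,p[2]],1.1235,[498,52.4,75]))
E
```

```text
4.4 [ 472.77622773 -181.92343097   71.05425123] [-0.46020609  0.7089438  -1.40462431] 54.81724758337858
[array([ 477.8, -185.9]), array([ 469.9, -182.1])] ((474.119140625, -184.14932250976562), (56.90409851074219, 58.95671081542969), 76.13729858398438) (219, 230, 139, 127)
[array([ 390.1, -168.2]), array([ 391.5, -166.3])] ((390.7477722167969, -167.33392333984375), (8.168478965759277, 52.94308090209961), 178.90992736816406) (154, 45, 126, 67)
[22.26 -7.79 -0.39]
```

View pics/wrist4.png

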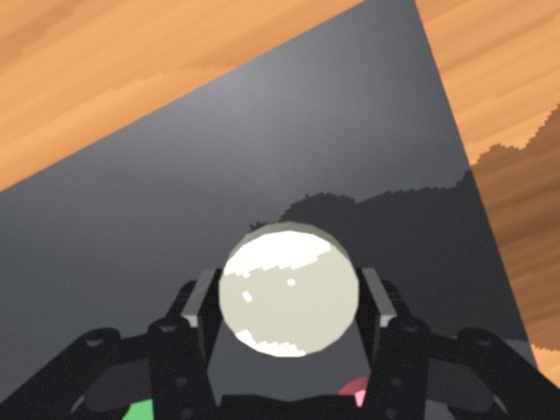

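View pics/scene4.png

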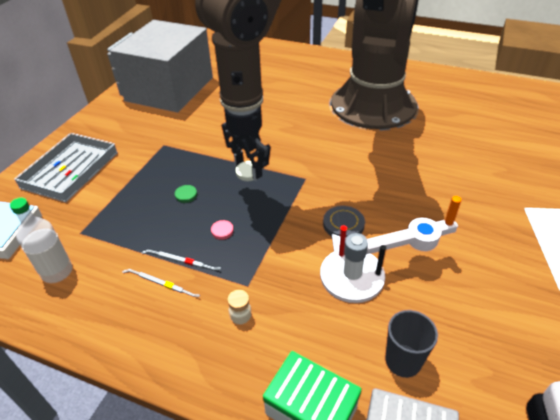

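Emit:
apply_moves([
  [[1.2,-0.4,0,0,0,0,0],[4,-1.4,0,0,0,0,0],[7.6,-2.6,0,0,0,0,0],[11.4,-4,0,0,0,0,0],[15.2,-5.3,0,0,0,0,0],[18.8,-6.5,0,0,0,0,0],[21.4,-7.4,0,0,0,0,0],[22.35,-7.75,0,0,0,0,0]],
])

```text
time_s: 5.22
eef_pos: [498.8, 58.5, 68.9]
tcp_rot: [0.845, 0.535, -0.0, -0.001]
contact_force: [0.6, 0.2, -1.3]
opening: 54.4
```

Emit:
apply_moves([
  [[0,0,0.2,0,0,0,0],[0,0,0.7,0,0,0,0],[0,0,1.3,0,0,0,0],[0,0,1.8,0,0,0,0],[0,0,2,0,0,0,0],[0,0,2,0,0,0,0],[0,0,2,0,0,0,0],[0,0,2,0,0,0,0]],
])

```text
time_s: 5.88
eef_pos: [499.0, 52.7, 49.9]
tcp_rot: [0.847, 0.532, 0.0, 0.0]
contact_force: [-0.2, -0.3, -0.3]
opening: 54.4
```

```bash
python3 - <<'E'
from h import *
from rig import ctrl, snapshot
o=ctrl.observe(); print(o["time_s"],o["eef_pos"],o["tcp_rot"],o["contact_force"],o["opening"])
for n in ["wrist","scene"]:
    s=snapshot(n); pickle.dump(s,open(f"{n}5.pkl","wb"));cv2.imwrite(f"pics/{n}5.png",s["frame"][:,:,::-1] if n=="wrist" else cv2.resize(s["frame"][130:270,250:440,::-1],None,fx=4,fy=4))
E
```

```text
5.8833 [499.04582032  52.73681579  49.91443737] [8.46695344e-01 5.32077990e-01 7.26244158e-05 5.27423066e-05] [-0.17062267 -0.32015547 -0.25829616] 54.42386975592084
```

View pics/wrist5.png

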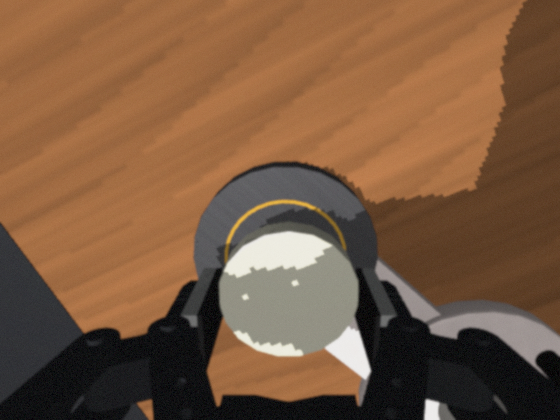

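View pics/scene5.png

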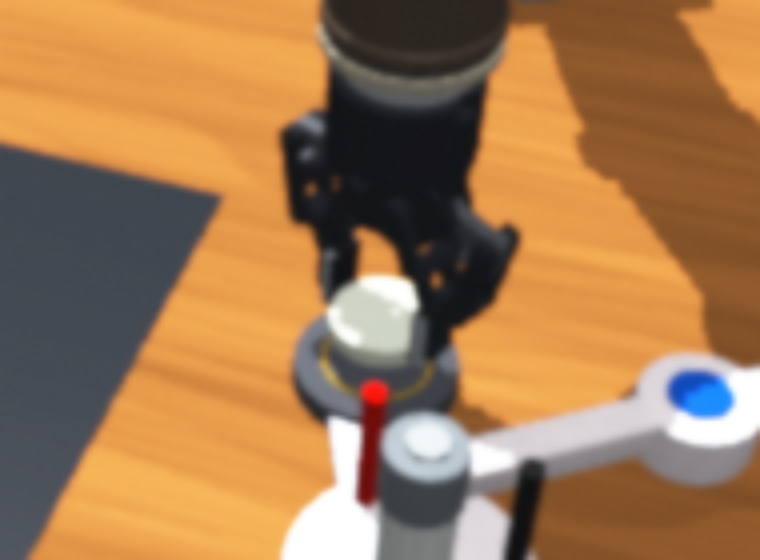

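The carrier is held over the ring (ring about col 286, disc col 289 in the wrist view). Lowering to just above the plate.

Emit:
apply_moves([
  [[0,0,0.4,0,0,0,0],[0,0,0.9,0,0,0,0],[0,0,1.4,0,0,0,0],[0,0,1.8,0,0,0,0],[0,0,2.1,0,0,0,0],[0,0,2.2,0,0,0,0],[0,0,2.2,0,0,0,0],[0,0,2.2,0,0,0,0]],
])

```text
time_s: 6.65
eef_pos: [498.9, 53.1, 27.8]
tcp_rot: [0.847, 0.532, -0.0, -0.0]
contact_force: [-0.4, -0.0, -1.8]
opening: 54.6
```

```bash
python3 - <<'E'
from h import *
from rig import ctrl, snapshot
o=ctrl.observe(); print(o["time_s"],o["eef_pos"],o["tcp_rot"],o["contact_force"],o["opening"])
for n in ["wrist"]:
    s=snapshot(n); pickle.dump(s,open(f"{n}6.pkl","wb"));cv2.imwrite(f"pics/{n}6.png",s["frame"][:,:,::-1])
E
```

```text
6.65 [498.92920069  53.1327947   27.7618211 ] [ 8.46519986e-01  5.32356938e-01 -6.24974517e-05 -6.10131508e-06] [-0.38315996 -0.0128052  -1.81393805] 54.56215177446269
```

View pics/wrist6.png

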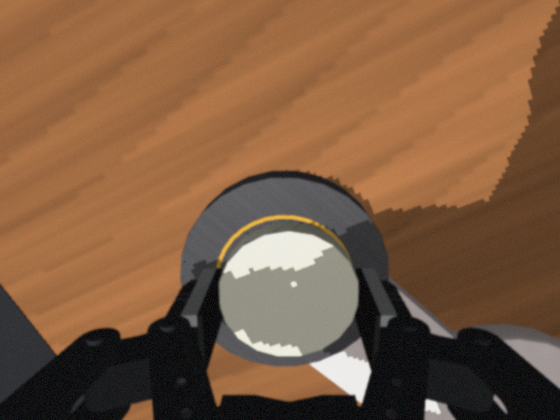

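```bash
python3 - <<'E'
from h import *
s=pickle.load(open("wrist6.pkl","rb"))
m,cs=blobs(s,(15,110,100),(40,255,255),10,(215,205,360,275))
hsv=cv2.cvtColor(s["frame"],cv2.COLOR_RGB2HSV)
ys,xs=np.nonzero(cv2.inRange(s["frame"],(150,110,0),(255,210,90))[210:268,215:360]); xs+=215; ys+=210
P=np.array([onz(s,u,v,16)[:2] for u,v in zip(xs,ys)])
f=lambda q:np.hypot(P[:,0]-q[0],P[:,1]-q[1])-29
r=least_squares(f,[498,52],loss='soft_l1'); print(len(P),"ring",r.x,np.abs(r.fun).mean())
m,cs=blobs(s,(0,0,120),(180,70,255),3000,(210,215,365,365))
for c in cs: print("disc",[zfit(s,c,z) for z in(28,30)])
E
```

```text
542 ring [497.00931705  50.91856795] 0.47837770475300984
disc [((498.3235168457031, 51.94040298461914), (54.84085464477539, 56.25182342529297), 58.99078369140625), ((497.2758483886719, 52.44712448120117), (54.003787994384766, 55.393218994140625), 58.99089813232422)]
```

Wrist view puts the carrier about 1.5 mm off the ring along the jaws. I'll correct that and touch down.

Emit:
apply_moves([
  [[-0.1,0,0,0,0,0,0],[-0.15,0,0,0,0,0,0],[-0.15,0,0.05,0,0,0,0],[-0.15,0,0.1,0,0,0,0],[-0.15,0,0.15,0,0,0,0],[-0.15,0,0.18,0,0,0,0],[-0.15,0,0.18,0,0,0,0],[-0.15,0,0.18,0,0,0,0]],
])

```text
time_s: 7.37
eef_pos: [498.3, 51.9, 26.1]
tcp_rot: [0.846, 0.532, 0.0, -0.0]
contact_force: [-0.4, -0.4, 1.6]
opening: 54.5
```

```bash
python3 - <<'E'
from h import *
from rig import ctrl, snapshot
o=ctrl.observe(); print(o["time_s"],o["eef_pos"],o["tcp_rot"],o["contact_force"],o["opening"])
E
```

```text
7.3667 [498.28972532  51.88153943  26.06501947] [ 8.46479341e-01  5.32421564e-01  4.73980264e-05 -2.89663735e-05] [-0.35080777 -0.36906804  1.57236029] 54.480823809496556
```

Contact felt (z force changed from -1.8 to +1.6 N). Pressing 0.4 mm further, releasing, then rising.

Emit:
apply_moves([
  [[0,0,0.04,0,0,0,0],[0,0,0.04,0,0,0,0.7],[0,0,0.04,0,0,0,0.8],[0,0,0.04,0,0,0,1],[0,0,0.04,0,0,0,1],[0,0,0.04,0,0,0,1],[0,0,0.04,0,0,0,1],[0,0,-0.3,0,0,0,1]],
])

```text
time_s: 8.03
eef_pos: [497.9, 51.8, 28.7]
tcp_rot: [0.846, 0.532, -0.0, -0.0]
contact_force: [0.4, -0.4, -0.7]
opening: 86.1
```

Emit:
apply_moves([
  [[0,0,-1,0,0,0,1],[0,0,-2,0,0,0,1],[0,0,-3.5,0,0,0,1],[0,0,-5,0,0,0,1],[0,0,-6.3,0,0,0,1],[0,0,-7,0,0,0,1],[0,0,-7,0,0,0,1],[0,0,-7,0,0,0,1]],
])

```text
time_s: 8.7
eef_pos: [498.5, 52.1, 99.5]
tcp_rot: [0.846, 0.533, 0.001, 0.0]
contact_force: [0.5, 0.3, -0.2]
opening: 85.6
```

```bash
python3 - <<'E'
from h import *
from rig import ctrl, snapshot
o=ctrl.observe(); print(o["time_s"],o["eef_pos"],o["contact_force"],o["opening"])
for n in ["wrist"]:
    s=snapshot(n); pickle.dump(s,open(f"{n}7.pkl","wb"));cv2.imwrite(f"pics/{n}7.png",s["frame"][:,:,::-1])
    m,cs=blobs(s,(0,0,110),(180,70,255),3000,(210,150,380,320))
    for c in cs: print("disc",zfit(s,c,28),cv2.boundingRect(c))
    ys,xs=np.nonzero(cv2.inRange(s["frame"],(150,110,0),(255,210,90))[130:320,200:380]); xs+=200; ys+=130
    P=np.array([onz(s,u,v,16)[:2] for u,v in zip(xs,ys)])
    P=P[np.hypot(P[:,0]-497.5,P[:,1]-51.5)<36]
    r=least_squares(lambda q:np.hypot(P[:,0]-q[0],P[:,1]-q[1])-29,[498,52],loss='soft_l1'); print(len(P),"ring",r.x,np.abs(r.fun).mean())
E
```

```text
8.7 [498.51858565  52.06390558  99.52057515] [ 0.51913501  0.25389309 -0.16168029] 85.6238211402567
disc ((543.3223266601562, 71.27482604980469), (45.28966522216797, 59.03682327270508), 62.73092269897461) (302, 228, 78, 92)
disc ((496.8066711425781, 51.12981033325195), (54.50051498413086, 56.07179260253906), 66.74759674072266) (239, 185, 96, 91)
352 ring [497.03883264  50.79879945] 0.5118670719009897
```

View pics/wrist7.png

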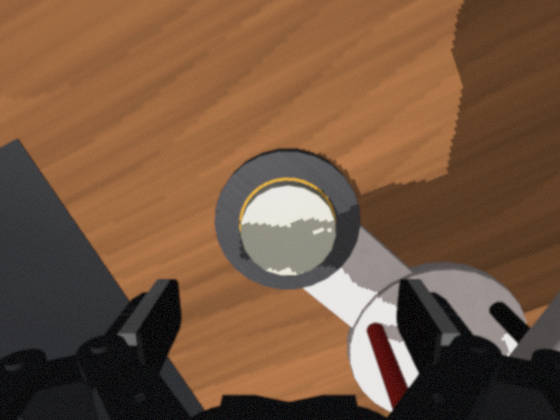

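Carrier is centred to about 0.4 mm (disc (287,230), ring visible evenly). On to the pink disc.

Emit:
apply_moves([
  [[-0.6,0.7,0,0,0,0,1],[-2,2.4,0,0,0,0,1],[-4.2,5.1,0,0,0,0,1],[-6.6,8,0,0,0,0,1],[-9,10.9,0,0,0,0,1],[-11.4,13.8,0,0,0,0,1],[-13.7,16.6,0,0,0,0,1],[-15.5,18.8,0,0,0,0,1]],
])

```text
time_s: 9.42
eef_pos: [600.7, -173.7, 98.2]
tcp_rot: [0.847, 0.531, -0.001, 0.0]
contact_force: [0.7, -1.0, 0.5]
opening: 85.4
```

Emit:
apply_moves([
  [[-0.9,1.1,0.3,0,0,0,1],[-1.1,1.4,1,0,0,0,1],[-1.1,1.4,2,0,0,0,1],[-1.1,1.4,3,0,0,0,1],[-1.1,1.4,3.7,0,0,0,1],[-1.1,1.4,4,0,0,0,1],[-1.1,1.4,4,0,0,0,1],[-1.1,1.4,4,0,0,0,1]],
])

```text
time_s: 10.08
eef_pos: [608.4, -184.4, 58.9]
tcp_rot: [0.846, 0.533, -0.0, -0.0]
contact_force: [0.8, -1.0, 0.6]
opening: 85.7
```

```bash
python3 - <<'E'
from h import *
from rig import ctrl, snapshot
o=ctrl.observe(); print(o["time_s"],o["eef_pos"],o["tcp_rot"],o["contact_force"],o["opening"],o["joints"])
for n in ["wrist"]:
    s=snapshot(n); pickle.dump(s,open(f"{n}8.pkl","wb"));cv2.imwrite(f"pics/{n}8.png",s["frame"][:,:,::-1])
    m,cs=blobs(s,(160,40,100),(180,255,255),800)
    for c in cs: print("disc",zfit(s,c,12),cv2.boundingRect(c))
E
```

```text
10.0833 [ 608.38011177 -184.35428646   58.92369784] [ 8.46184741e-01  5.32889599e-01 -5.74163272e-05 -2.35649478e-04] [ 0.77884534 -1.00035931  0.64832639] 85.66236292286925 [-0.06371968  0.672312    0.41831777  1.74885471 -0.36160021  0.79772735
  1.65337559]
disc ((605.5875244140625, -186.59756469726562), (45.66562271118164, 48.88730239868164), 64.38859558105469) (240, 201, 90, 89)
```

View pics/wrist8.png

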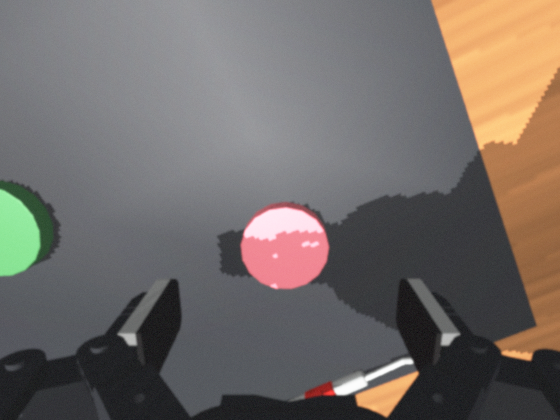

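Pink disc at (285,247), centred between the jaws. The green disc and probe are clear. Descending and gripping.

Emit:
apply_moves([
  [[-0.1,-0.1,0.7,0,0,0,1],[-0.1,-0.1,2,0,0,0,1],[-0.1,-0.1,3.3,0,0,0,1],[-0.1,-0.1,4.2,0,0,0,1],[-0.1,-0.1,4.6,0,0,0,1],[-0.1,-0.1,4.7,0,0,0,1],[-0.1,-0.1,4.7,0,0,0,1],[-0.1,-0.1,4.7,0,0,0,1]],
], grip_force=20)

```text
time_s: 10.8
eef_pos: [607.3, -185.9, 12.2]
tcp_rot: [0.847, 0.532, 0.0, 0.0]
contact_force: [0.5, 0.4, 0.4]
opening: 85.9
```

Emit:
apply_moves([
  [[0,0,0,0,0,0,0.6],[0,0,0,0,0,0,0.5],[0,0,0,0,0,0,0],[0,0,0,0,0,0,0],[0,0,0,0,0,0,0],[0,0,0,0,0,0,0],[0,0,0,0,0,0,0],[0,0,0,0,0,0,0]],
])

```text
time_s: 11.47
eef_pos: [607.4, -185.7, 12.6]
tcp_rot: [0.846, 0.532, 0.0, 0.0]
contact_force: [-1.8, 0.7, 6.6]
opening: 44.6
```

```bash
python3 - <<'E'
from h import *
from rig import ctrl, snapshot
o=ctrl.observe(); print(o["time_s"],o["eef_pos"],o["tcp_rot"],o["contact_force"],o["opening"])
for n in ["wrist"]:
    s=snapshot(n); pickle.dump(s,open(f"{n}9.pkl","wb"));cv2.imwrite(f"pics/{n}9.png",s["frame"][:,:,::-1])
E
```

```text
11.4667 [ 607.38252452 -185.73811054   12.55830856] [8.46479533e-01 5.32421149e-01 3.14468226e-04 1.49477048e-04] [-1.78744049  0.7253422   6.64557651] 44.62972641176429
```

View pics/wrist9.png

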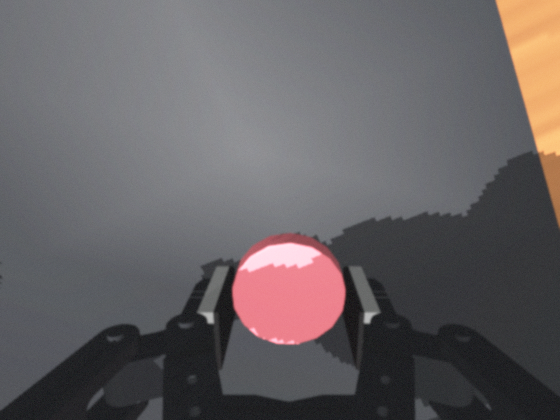

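Pink gripped (44.6 mm opening, centred at (289,290)). Lifting, and comparing the in-hand offset with the carrier's.

Emit:
apply_moves([
  [[0,0,-0.2,0,0,0,0],[0,0,-0.7,0,0,0,0],[0,0,-1.7,0,0,0,0],[0,0,-3.2,0,0,0,0],[0,0,-4.9,0,0,0,0],[0,0,-6.3,0,0,0,0],[0,0,-7,0,0,0,0],[0,0,-7,0,0,0,0]],
])

```text
time_s: 12.18
eef_pos: [608.3, -186.2, 84.3]
tcp_rot: [0.846, 0.532, 0.001, 0.001]
contact_force: [0.1, 0.2, -0.7]
opening: 44.6
```

```bash
python3 - <<'E'
from h import *
from rig import ctrl, snapshot
o=ctrl.observe(); print(o["time_s"],o["eef_pos"],o["tcp_rot"],o["contact_force"],o["opening"])
s=snapshot("wrist"); pickle.dump(s,open("wrist10.pkl","wb"));cv2.imwrite("pics/wrist10.png",s["frame"][:,:,::-1])
m,cs=blobs(s,(160,40,100),(180,160,255),800)
yaw=1.1235;e1=np.array([np.cos(yaw),np.sin(yaw)]);e2=np.array([np.sin(yaw),-np.cos(yaw)])
for c in cs:
    e=zfit(s,c,o["eef_pos"][2]-.2); d=np.array(e[0])-o["eef_pos"][:2]; print("pink",e,"tool",d@e1,d@e2)
s=pickle.load(open("wrist4.pkl","rb")); m,cs=blobs(s,(0,0,150),(180,70,255),3000)
for c in cs: e=zfit(s,c,73); d=np.array(e[0])-[472.6,-181.9]; print("carrier",e,d@e1,d@e2)
print(to_tool([607.4,-185.8,82],yaw,[498.2,51.9,82]))
E
```

```text
12.1833 [ 608.27756982 -186.15813276   84.25437618] [0.84649773 0.53238962 0.00122536 0.00117719] [ 0.11422331  0.20368013 -0.67887804] 44.61132963969168
pink ((605.9570922851562, -186.3580322265625), (45.09200668334961, 49.87879943847656), 64.99942779541016) tool -1.183908150983785 -2.0057261168415086
carrier ((470.96978759765625, -182.6293487548828), (54.37767028808594, 56.33915328979492), 76.1372299194336) -1.3627101345121853 -1.1543670006987974
[ 16.71 -20.13  -0.  ]
```

View pics/wrist10.png

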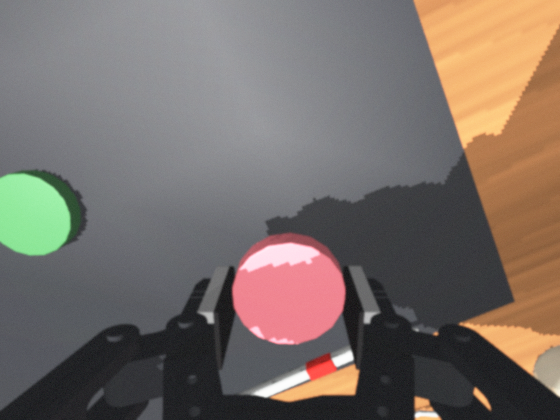

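Emit:
apply_moves([
  [[0.6,-0.7,0,0,0,0,0],[2,-2.4,0,0,0,0,0],[4.2,-5.1,0,0,0,0,0],[6.6,-8,0,0,0,0,0],[9,-10.9,0,0,0,0,0],[11.4,-13.8,0,0,0,0,0],[13.7,-16.6,0,0,0,0,0],[15.5,-18.7,0,0,0,0,0]],
])

```text
time_s: 12.9
eef_pos: [502.7, 38.3, 80.9]
tcp_rot: [0.846, 0.533, -0.001, -0.001]
contact_force: [1.1, 0.1, 0.3]
opening: 45.0
```

Emit:
apply_moves([
  [[0.9,-1.1,0,0,0,0,0],[1.15,-1.4,0.4,0,0,0,0],[1.15,-1.4,1.2,0,0,0,0],[1.15,-1.4,2.2,0,0,0,0],[1.15,-1.4,2.9,0,0,0,0],[1.15,-1.4,3.3,0,0,0,0],[1.15,-1.4,3.5,0,0,0,0],[1.15,-1.4,3.5,0,0,0,0]],
])

```text
time_s: 13.57
eef_pos: [497.9, 50.4, 46.3]
tcp_rot: [0.847, 0.532, -0.001, -0.0]
contact_force: [-0.0, 0.9, -1.0]
opening: 44.7
```

```bash
python3 - <<'E'
from h import *
from rig import ctrl, snapshot
o=ctrl.observe(); print(o["time_s"],o["eef_pos"],o["tcp_rot"],o["contact_force"],o["opening"])
for n in ["wrist","scene"]:
    s=snapshot(n); pickle.dump(s,open(f"{n}11.pkl","wb"));cv2.imwrite(f"pics/{n}11.png",s["frame"][:,:,::-1] if n=="wrist" else cv2.resize(s["frame"][130:270,250:440,::-1],None,fx=4,fy=4))
E
```

```text
13.5667 [497.89442474  50.40377303  46.2593708 ] [ 8.46893940e-01  5.31761467e-01 -6.28800353e-04 -2.49617069e-05] [-0.02647332  0.85324813 -0.97484934] 44.745331870099726
```

View pics/wrist11.png

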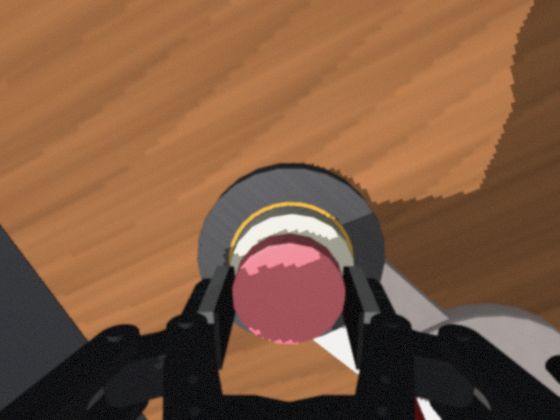

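View pics/scene11.png

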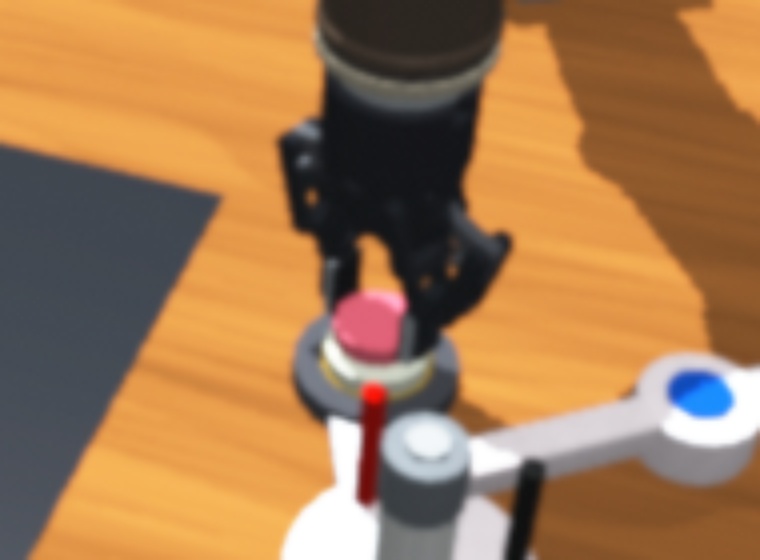

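Pink over the carrier, about 1 mm to the left (cols 289 vs 292). Correcting by 1 mm and lowering.

Emit:
apply_moves([
  [[0.1,0,0.1,0,0,0,0],[0.1,0,0.25,0,0,0,0],[0.1,0,0.4,0,0,0,0],[0.1,0,0.5,0,0,0,0],[0.1,0,0.58,0,0,0,0],[0.1,0,0.64,0,0,0,0],[0.1,0,0.68,0,0,0,0],[0.1,0,0.68,0,0,0,0]],
])

```text
time_s: 14.33
eef_pos: [498.5, 52.3, 40.5]
tcp_rot: [0.846, 0.532, 0.0, -0.0]
contact_force: [-1.5, 0.0, 5.1]
opening: 44.5
```

```bash
python3 - <<'E'
from h import *
from rig import ctrl, snapshot
o=ctrl.observe(); print(o["time_s"],o["eef_pos"],o["tcp_rot"],o["contact_force"],o["opening"])
s=snapshot("wrist");cv2.imwrite("pics/wrist12.png",s["frame"][:,:,::-1])
E
```

```text
14.3333 [498.45139158  52.32980164  40.48603767] [ 8.46490374e-01  5.32403999e-01  7.43469657e-05 -1.49052486e-04] [-1.54735476  0.0334423   5.0955426 ] 44.53859530783036
```

View pics/wrist12.png

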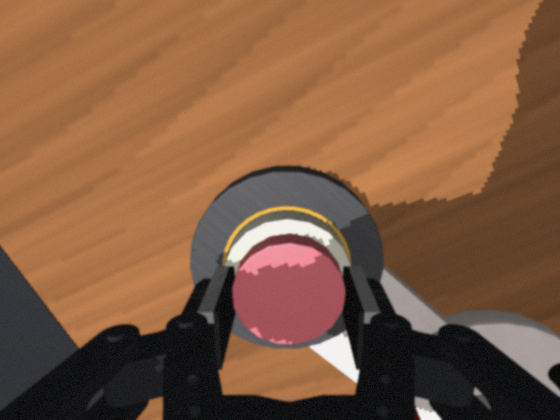

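Touched down (5 N), centred. Releasing and rising straight up.

Emit:
apply_moves([
  [[0,0,0,0,0,0,0.6],[0,0,0,0,0,0,0.7],[0,0,0,0,0,0,0.85],[0,0,0,0,0,0,1],[0,0,0,0,0,0,1],[0,0,0,0,0,0,1],[0,0,0,0,0,0,1],[0,0,-0.3,0,0,0,1]],
])

```text
time_s: 15.05
eef_pos: [498.2, 52.3, 42.9]
tcp_rot: [0.846, 0.532, -0.0, -0.0]
contact_force: [-0.2, 0.3, -0.3]
opening: 85.3
```

Emit:
apply_moves([
  [[0,0,-1,0,0,0,1],[0,0,-2.5,0,0,0,1],[0,0,-4.5,0,0,0,1],[0,0,-7,0,0,0,1],[0,0,-10,0,0,0,1],[0,0,-13,0,0,0,1],[0,0,-15,0,0,0,1],[0,0,-15.5,0,0,0,1]],
])

```text
time_s: 15.72
eef_pos: [500.2, 52.2, 202.4]
tcp_rot: [0.847, 0.532, 0.003, 0.001]
contact_force: [0.6, -0.9, 0.0]
opening: 85.4
```

```bash
python3 - <<'E'
from h import *
from rig import ctrl, snapshot
o=ctrl.observe(); print(o["time_s"],o["eef_pos"],o["contact_force"],o["opening"],o["joints"])
for n in ["wrist","scene"]:
    s=snapshot(n); pickle.dump(s,open(f"{n}13.pkl","wb"));cv2.imwrite(f"pics/{n}13.png",s["frame"][:,:,::-1])
    if n=="wrist":
        m,cs=blobs(s,(160,40,100),(180,255,255),300)
        for c in cs: print("pink",zfit(s,c,40),cv2.boundingRect(c))
        ys,xs=np.nonzero(cv2.inRange(s["frame"],(150,110,0),(255,210,90))); P=np.array([onz(s,u,v,16)[:2] for u,v in zip(xs,ys)])
        P=P[np.hypot(P[:,0]-497.5,P[:,1]-51.5)<36]
        r=least_squares(lambda q:np.hypot(P[:,0]-q[0],P[:,1]-q[1])-29,[498,52],loss='soft_l1'); print(len(P),"ring",r.x,np.abs(r.fun).mean())
piv=np.array([628.6,105.6]); yaw=1.1235
print(to_tool([*o["eef_pos"][:2],198],yaw,[511,256.3,198]))
E
```

```text
15.7167 [500.18234023  52.17191731 202.35174797] [ 0.60798304 -0.87672247  0.00384093] 85.4001559548176 [-0.64911077  0.29308989  0.55664806  1.9566169  -0.19202896  0.93730724
  1.12426168]
pink ((497.5530090332031, 51.4739990234375), (43.715606689453125, 46.006343841552734), 69.88568878173828) (259, 163, 56, 56)
151 ring [497.13564415  50.61451936] 0.5170938764546504
[18.87 -7.85 -0.  ]
```

View pics/wrist13.png

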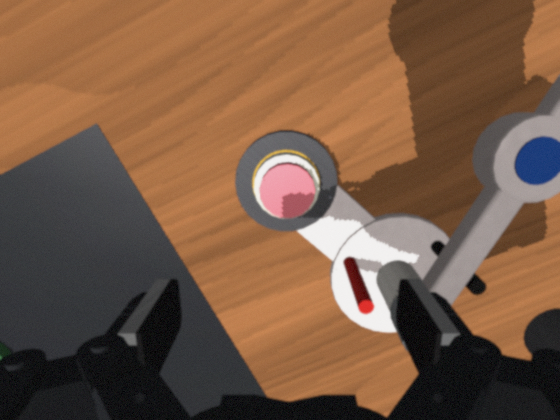

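View pics/scene13.png

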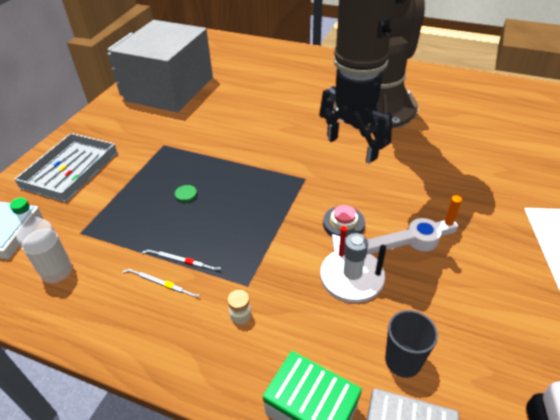

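Both discs are centred (pink to ring within about 1 mm). Now to the handle, turning the jaws to its tangent.

Emit:
apply_moves([
  [[1,-0.4,0,0,0,0.05,1],[3,-1.2,0,0,0,0.11,1],[6,-2.4,0,0,0,0.18,1],[9.2,-3.7,0,0,0,0.25,1],[12.4,-5,0,0,0,0.32,1],[15.4,-6.2,0,0,0,0.39,1],[17.8,-7.2,0,0,0,0.44,1],[18.95,-7.7,0,0,0,0.46,1]],
])

```text
time_s: 16.48
eef_pos: [509.7, 260.7, 196.4]
tcp_rot: [0.945, 0.326, -0.001, -0.0]
contact_force: [0.2, -1.2, -0.6]
opening: 85.6
```

Emit:
apply_moves([
  [[0,0,0,0,0,0,1],[0,0,0,0,0,0,1],[0,0,0,0,0,0,1],[0,0,0,0,0,0,1],[0,0,0,0,0,0,1],[0,0,0,0,0,0,1],[0,0,0,0,0,0,1],[0,0,0,0,0,0,1]],
])

```text
time_s: 17.15
eef_pos: [511.2, 256.1, 198.3]
tcp_rot: [0.946, 0.325, 0.0, -0.0]
contact_force: [1.2, -0.5, -0.8]
opening: 85.3
```

```bash
python3 - <<'E'
from h import *
from rig import ctrl, snapshot
o=ctrl.observe(); print(o["time_s"],o["eef_pos"],o["tcp_rot"],o["contact_force"],o["opening"],o["joints"]); q=o["tcp_rot"]; print("yaw",2*np.arctan2(q[1],q[0]))
for n in ["wrist"]:
    s=snapshot(n); pickle.dump(s,open(f"{n}14.pkl","wb"));cv2.imwrite(f"pics/{n}14.png",s["frame"][:,:,::-1])
    print(proj(s,[511,256.3,155]),proj(s,[511,256.3,90]))
E
```

```text
17.15 [511.22412137 256.14222889 198.33210513] [ 9.45635654e-01  3.25227905e-01  9.78958253e-05 -1.00585021e-04] [ 1.22714499 -0.50704854 -0.78058655] 85.26021978787878 [-0.98937533  0.42772521  0.60281097  1.79849679 -0.28305755  1.00222562
  0.38793692]
yaw 0.6625054569084667
[290.25562645 251.50003562] [289.70445561 213.12616996]
```

View pics/wrist14.png

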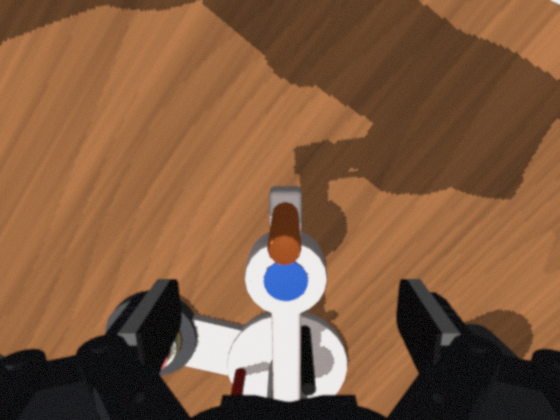

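Handle top at (285,250), between the jaws and about 2 mm left. The right finger is clear of the mug. Descending 74 mm.

Emit:
apply_moves([
  [[-0.2,0,0.6,0,0,0,1],[-0.2,0,1.8,0,0,0,1],[-0.2,0,3.2,0,0,0,1],[-0.2,0,4.8,0,0,0,1],[-0.2,0,6.2,0,0,0,1],[-0.2,0,7.1,0,0,0,1],[-0.2,0,7.4,0,0,0,1],[-0.2,0,7.4,0,0,0,1]],
], grip_force=40)

```text
time_s: 17.87
eef_pos: [509.1, 254.9, 123.5]
tcp_rot: [0.946, 0.325, -0.001, 0.0]
contact_force: [0.2, -0.5, -0.2]
opening: 85.6
```

Emit:
apply_moves([
  [[0,0,0,0,0,0,0.5],[0,0,0,0,0,0,0.35],[0,0,0,0,0,0,0.2],[0,0,0,0,0,0,0],[0,0,0,0,0,0,0],[0,0,0,0,0,0,0],[0,0,0,0,0,0,0],[0,0,0,0,0,0,0]],
])

```text
time_s: 18.53
eef_pos: [509.5, 255.2, 124.6]
tcp_rot: [0.946, 0.325, -0.0, -0.0]
contact_force: [-2.3, -1.7, 5.0]
opening: 17.2
```

```bash
python3 - <<'E'
from h import *
from rig import ctrl, snapshot
o=ctrl.observe(); print(o["time_s"],o["eef_pos"],o["tcp_rot"],o["contact_force"],o["opening"],o["joints"]); q=o["tcp_rot"]; print("yaw",2*np.arctan2(q[1],q[0]))
for n in ["wrist","scene"]:
    s=snapshot(n); pickle.dump(s,open(f"{n}15.pkl","wb"));cv2.imwrite(f"pics/{n}15.png",s["frame"][:,:,::-1])
E
```

```text
18.5333 [509.47707466 255.16931832 124.63989965] [ 9.45572794e-01  3.25410609e-01 -1.92481665e-05 -1.62207770e-04] [-2.31758236 -1.67162327  4.95147133] 17.23210085308389 [-0.94808696  0.51269765  0.55366698  1.87808729 -0.3514264   0.84833892
  0.4467646 ]
yaw 0.66289188837442
```

View pics/wrist15.png

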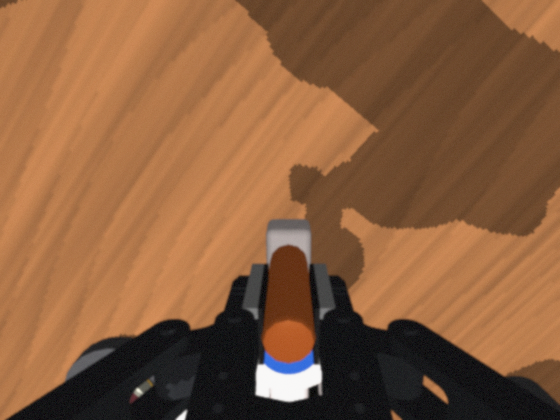

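View pics/scene15.png

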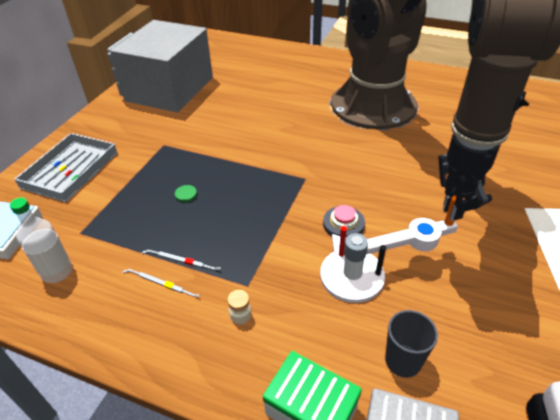

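The handle is gripped at 17 mm, upright between the pads. Swinging along the arc, with the wrist turning with it; first 0.4 rad.

Emit:
apply_moves([
  [[-0.95,0.02,0,0,0,-0.05,0],[-1.9,0.1,0,0,0,-0.1,0],[-2.84,0.21,0,0,0,-0.15,0],[-3.78,0.38,0,0,0,-0.2,0],[-4.7,0.59,0,0,0,-0.25,0],[-5.62,0.85,0,0,0,-0.3,0],[-6.52,1.15,0,0,0,-0.35,0],[-7.4,1.5,0,0,0,-0.4,0]],
])

```text
time_s: 19.3
eef_pos: [460.8, 198.3, 124.6]
tcp_rot: [0.861, 0.508, 0.001, -0.0]
contact_force: [2.5, 1.9, 0.3]
opening: 17.1
```

```bash
python3 - <<'E'
from h import *
from rig import ctrl, snapshot
o=ctrl.observe(); p=o["eef_pos"];q=o["tcp_rot"]; print(o["time_s"],p,o["contact_force"],o["opening"],"yaw",2*np.arctan2(q[1],q[0]),"th",np.arctan2(p[1]-105.6,p[0]-628.6),np.hypot(p[1]-105.6,p[0]-628.6))
s=snapshot("wrist");cv2.imwrite("pics/wrist16.png",s["frame"][:,:,::-1])
E
```

```text
19.3 [460.80237114 198.25394287 124.62189389] [2.53303206 1.89508121 0.29337882] 17.071734040653137 yaw 1.065759342931411 th 2.637079799375646 191.67889132737162
```

View pics/wrist16.png

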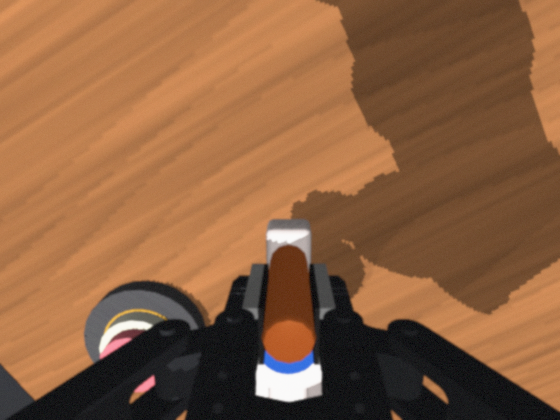

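The arm follows, with about 3 N against the spring and the grip unchanged. Continuing.

Emit:
apply_moves([
  [[-0.95,0.02,0,0,0,-0.05,0],[-1.9,0.1,0,0,0,-0.1,0],[-2.84,0.21,0,0,0,-0.15,0],[-3.78,0.38,0,0,0,-0.2,0],[-4.7,0.59,0,0,0,-0.25,0],[-5.62,0.85,0,0,0,-0.3,0],[-6.52,1.15,0,0,0,-0.35,0],[-7.4,1.5,0,0,0,-0.4,0]],
])

```text
time_s: 20.02
eef_pos: [438.0, 126.5, 124.6]
tcp_rot: [0.744, 0.669, 0.001, -0.0]
contact_force: [0.0, 3.5, 2.6]
opening: 17.1
```

Emit:
apply_moves([
  [[-0.95,0.02,0,0,0,-0.05,0],[-1.9,0.1,0,0,0,-0.1,0],[-2.84,0.21,0,0,0,-0.15,0],[-3.78,0.38,0,0,0,-0.2,0],[-4.7,0.59,0,0,0,-0.25,0],[-5.5,0.8,0,0,0,-0.29,0],[-6.2,1.02,0,0,0,-0.33,0],[-6.7,1.2,0,0,0,-0.36,0]],
])

```text
time_s: 20.68
eef_pos: [442.9, 58.4, 124.6]
tcp_rot: [0.612, 0.791, 0.001, 0.0]
contact_force: [-0.7, 3.8, 3.6]
opening: 17.2
```

```bash
cat > st.py <<'E'
from h import *
from rig import ctrl
o=ctrl.observe(); p=o["eef_pos"];q=o["tcp_rot"]; yaw=2*np.arctan2(q[1],q[0]); f=o["contact_force"]
print(o["time_s"],p,f,o["opening"],"yaw",yaw,"th",np.arctan2(p[1]-105.6,p[0]-628.6)%6.283,np.hypot(p[1]-105.6,p[0]-628.6),"ftan",f@[np.cos(yaw),np.sin(yaw),0],"frad",f@[np.sin(yaw),-np.cos(yaw),0],np.abs(o["qvel"]).max())
E
python3 st.py
```

```text
20.6833 [442.9193009   58.36960984 124.57544784] [-0.70752278  3.83712258  3.64148622] 17.162290503014884 yaw 1.823794056276262 th 3.3904885860117546 191.5934022202969 ftan 3.8920714006587573 frad 0.27546030798657806 0.4456912098093377
```

Emit:
apply_moves([
  [[-0.38,0,0,0,0,-0.02,0],[-0.76,0.02,0,0,0,-0.04,0],[-1.14,0.03,0,0,0,-0.06,0],[-1.52,0.06,0,0,0,-0.08,0],[-1.9,0.1,0,0,0,-0.1,0],[-2.2,0.13,0,0,0,-0.115,0],[-2.4,0.15,0,0,0,-0.125,0],[-2.4,0.15,0,0,0,-0.125,0]],
])

```text
time_s: 21.35
eef_pos: [450.4, 35.5, 124.6]
tcp_rot: [0.562, 0.827, 0.001, 0.0]
contact_force: [-1.1, 4.1, 5.2]
opening: 17.5
```

```bash
python3 st.py
```

```text
21.35 [450.44881058  35.48406247 124.56665471] [-1.06804484  4.10359995  5.2188703 ] 17.487246547910654 yaw 1.9479943245933868 th 3.516363093030372 191.4525815615809 ftan 4.2084971000036715 frad 0.5184635783563993 0.024632343943928606
```

Emit:
apply_moves([
  [[-0.1,0,0,0,0,-0.005,0],[-0.2,0,0,0,0,-0.01,0],[-0.3,0,0,0,0,-0.015,0],[-0.4,0,0,0,0,-0.02,0],[-0.5,0.01,0,0,0,-0.025,0],[-0.5,0.01,0,0,0,-0.025,0],[-0.5,0.01,0,0,0,-0.025,0],[-0.5,0.01,0,0,0,-0.025,0]],
])

```text
time_s: 22.02
eef_pos: [451.7, 32.3, 124.5]
tcp_rot: [0.551, 0.834, 0.001, -0.0]
contact_force: [-3.0, 8.3, 8.4]
opening: 17.2
```

```bash
python3 st.py; python3 - <<'E'
from h import *
from rig import snapshot
for n in ["top","scene"]:
    s=snapshot(n); pickle.dump(s,open(f"{n}20.pkl","wb"));cv2.imwrite(f"pics/{n}20.png",s["frame"][:,:,::-1])
E
```

```text
22.0167 [451.74519994  32.26474155 124.52880511] [-3.0296614   8.26052455  8.39389998] 17.186236761974456 yaw 1.973427189848866 th 3.534490548210851 191.45673254855822 ftan 8.787100735768249 frad 0.4494160203262686 0.002349858959209975
```

View pics/scene20.png

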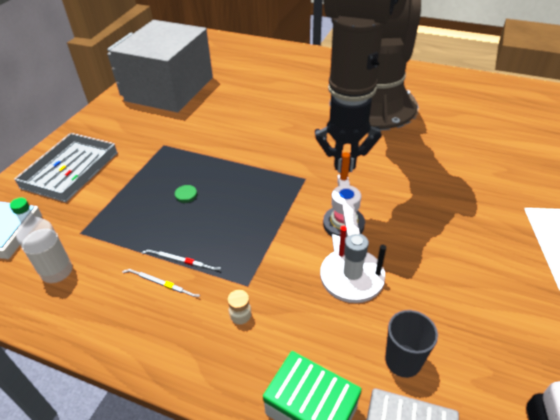

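View pics/top20.png

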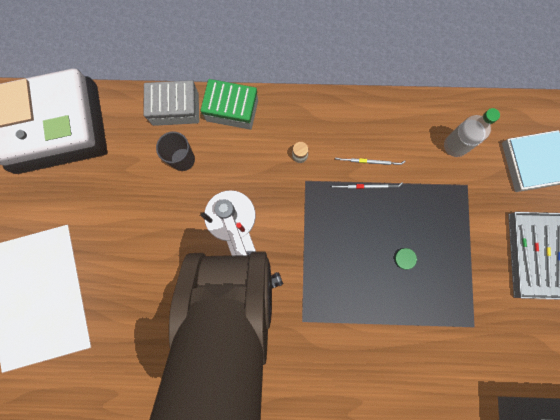

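The tangential force rose from 4.2 to 8.8 N while the motion stalled: the arm is at its stop, next to the red pin. I'll hold for one call, check stillness and the stack, then hand in.

Emit:
apply_moves([
  [[-0.05,0,0,0,0,0,0],[-0.1,0,0,0,0,0,0],[-0.1,0,0,0,0,0,0],[-0.1,0,0,0,0,0,0],[-0.1,0,0,0,0,0,0],[-0.1,0,0,0,0,0,0],[-0.1,0,0,0,0,0,0],[-0.1,0,0,0,0,0,0]],
])

```text
time_s: 22.78
eef_pos: [451.9, 31.9, 124.5]
tcp_rot: [0.551, 0.834, 0.001, -0.001]
contact_force: [-3.8, 12.1, 9.1]
opening: 17.0
```

```bash
python3 st.py; python3 - <<'E'
from h import *
from rig import snapshot
s=snapshot("scene"); cv2.imwrite("pics/scene21.png",cv2.resize(s["frame"][140:260,280:420,::-1],None,fx=5,fy=5)); 
E
```

```text
22.7833 [451.86653317  31.94839919 124.52750695] [-3.79695953 12.09336102  9.12902422] 16.992565126327346 yaw 1.974029547905285 th 3.5362594833835104 191.46612389295385 ftan 12.613343736376102 frad 1.2529334904863314 0.0008050065564005318
```

View pics/scene21.png

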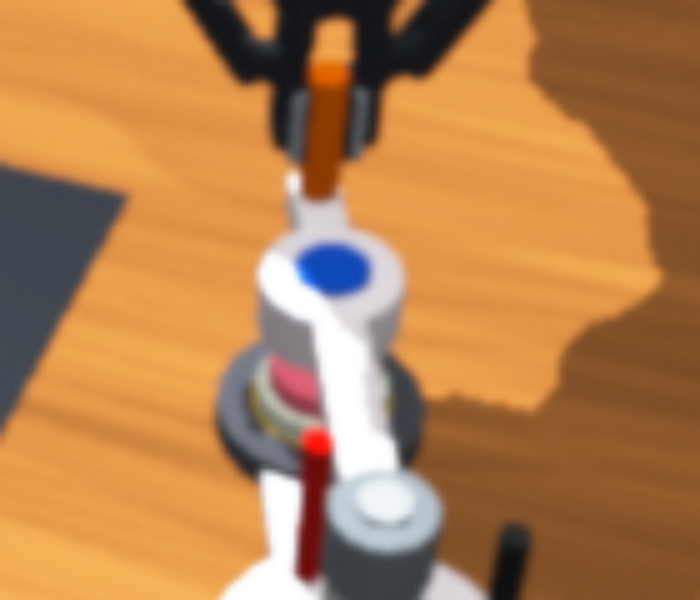

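The bar is against the red pin, the fingers hold the handle, and the stack under the lamp head looks intact. A 1 mm command gave 0.4 mm of motion and about 4 N more force, which confirms the stop. Handing in.

```bash
python3 -c "
from rig import ticket
print(ticket.close_job())"
```

```text
the job is handed in; nothing more can be done
None
```

The job is handed in at 22.8 s, and all my checks agree with a completed task; no verdict was reported.

- **Stack:** I placed the white carrier on the plate and laid the pink disc on it, releasing each after feeling contact. After release, the wrist camera showed the carrier about 0.4 mm from the ring centre and the pink disc about 1 mm from it. The last picture shows the stack intact, but the lamp head partly hides it, so I could not measure it again there.
- **Lamp arm:** I gripped the handle and swung the lamp arm about 1.29 rad by the tool position. The push rose from 4.2 N to 12.6 N while the motion stalled, so the arm is at its stop beside the red pin. It was still and held by the fingers at hand-in.
- **Other objects:** The green disc, jar, mug and instruments look unmoved in the last pictures, checked by eye only.
- **Small disagreement:** The cameras differed by up to about 3 mm in absolute position. I placed both discs by their position relative to the ring in the wrist view instead.

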